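# Show the pick-up program the tips left in a row, then shut the tip box

## Task

The pick-up program must be shown which tips are left in the front row (the row nearest the robot) of the taller of the two open pipette-tip boxes. With the tool straight down, point at the leftmost tip still standing in that row, then at the tip at the row's right-hand end, keeping still with the fingertips about a centimetre or two above each for two seconds without touching it. Then gently swing that box's lid fully shut, pushing with the fingertips and gripping nothing, and do not shift the box, or the shown positions are lost; leave everything else as it stands.

Things in the scene. Friction and masses are not known exactly. Their poses are not given: they have to be found in the camera images.
- tall_box: the taller tip box, pale clear plastic, 93 x 123 x 87 mm when shut: open base 57 mm high, hinged lid 30 mm deep. Loose, about 0.4 kg. Origin: centre of its underside; x points to the hinge side (away from the robot), y along the long side to the left, z up. Hinge line parallel to y at x = +43.5 mm, z = 56.6 mm
- tall_box_tips: the tips in the tall box and the plate they stand in, fixed in the box (same origin and axes); never to be touched. Hole grid: 8 rows along x by 12 columns along y, 9 mm pitch, centred. The left (+y) columns are emptied (dark holes): in the front row (x = -31.5 mm) the four left holes are empty and eight tips stand. Tip rims are 58 mm above the worktop, 2 mm above the base's rim; plate at 51 mm
- first_tip (a point): centre of the rim (7.5 mm wide) of the leftmost tip still standing in the tall box's front row, the fifth hole from the left; its frame is parallel to the box's. In the box frame: [-31.5, +13.5, 58] mm. In the row behind a tip stands one hole further left: that is not the one meant
- last_tip (a point): centre of the rim of the right-hand end tip of the same row, at the box's front right corner. In the box frame: [-31.5, -49.5, 58] mm
- tall_box_lid (a joint): hinge of the tall box's lid, rad: 0 shut, 1.57 upright, 2.0 leaning back on its stop; starts between 1.75 and 2.0. The lid swings towards the robot to shut. It weighs about 35 g and the hinge is stiff: it stays where it is left, so it must be followed or pressed all the way down; a push of 1 N at its free edge moves it
- lid_top (a point): centre of the outer face of the tall box's lid, moving with it; z is the face's outward normal, x points from the lid's free edge to its hinge edge. The face measures 85 x 120 mm; the walls are 2 mm thick. With the lid shut it lies at [0, 0, 87] mm in the box frame, the free edge at x = -42 mm
- low_box: the lower tip box, same plastic and footprint (93 x 123 mm) but only 63 mm high when shut (base 41 mm); origin: centre of its underside, axes as for the tall box. Also open and part used; it is to be left alone
- low_box_lid (a joint): hinge of the low box's lid, rad: 0 shut, 1.29 fully open against its stop; starts about there and must stay open
- pipette: hand pipette lying on its side between the boxes, 232 x 47 x 24 mm; origin: centre of its underside. A bystander
- tube_rack: rack of small tubes behind the boxes, 62 x 160 x 42 mm; origin: centre of its underside. A bystander
- petri_dish: round covered dish to the left, 69 mm across, 16 mm high; origin: centre of its underside. A bystander
- grease_jar: small screw jar near the front edge, 40 mm across, 26 mm high; origin: centre of its underside. A bystander
There are look-alikes about, which are no part of the job. What is shaped like the tall_box but green or pink is not meant.

How it is judged:
By the outcome, as a careful person would: the job done as asked, in the order asked, and still so for the second after the job is handed in, with the robot touching nothing.
It also fails if it takes over 61 s, if anything falls off the work surface, if the arm or the gripper's body presses on something with over 40 N, if the wrist force passes 120 N, or if a joint passes its speed limit or range.

## Robot

A 6-joint arm with a two-finger parallel gripper is mounted at the origin on a cart in front of the work surface, level with it; the furniture and walls round the work are solid. World frame = base frame: x ahead of the robot, y to its left, z up, the work surface at z = 0. Lengths are in m, angles in rad, forces in N, time in s.
With the tool pointing down it reaches from about 0.3 to 0.875 m from the base axis. Payload 6.4 kg.
Tool frame: the origin (TCP) lies midway between the tips of the shut fingers; the grasp point (between the pads) lies ctrl.hold_point_z behind it (ctrl.hold_point_z is the distance from the TCP to the grasp point, in m); z points along the fingers, y is the line along which they close (so a half turn about z gives the same grasp; the last joint's range is limited). The gripper opens to 88 mm and grips with 3 to 60 N. Pads are 18 mm wide; open, the fingers measure 123 mm over their backs; the gripper's body (75 mm by 187 mm) begins 45 mm behind the grasp point.
Start: joints at [0.994, 0.181, 1.607, -0, 1.354, -0.206], TCP at [0.208, 0.536, 0.239] pointing down, gripper open.
Joint ranges: [-2.99, 2.99], [-0.89, 2.07], [0.3, 2.58], [-1.14, 4.28], [0, 2.63], [-3.12, 3.12]. Speed limits (rad/s): [2.57, 2.57, 3.01, 3.14, 3.14, 3.14].

## Interface

Orientations are given as [roll, pitch, yaw] about the fixed x, y, z axes, in that order (R = Rz(yaw) Ry(pitch) Rx(roll)).
In Python, from rig import ctrl, eyes gives the robot as it stands.
- The arm moves only by the shell command python3 -m inch 'ROWS'. ROWS is JSON, a list of rows, each a list of 3 entries, a list of its own where there are three numbers: the shift along the tool's x, y, z in units of 30 mm (1.0 is 30 mm), then the turn, a rotation vector about the tool's x, y, z in units of 5 degrees (1.0 is 5 degrees), then the closure, from -1 (fully open) to 1 (shut). A call has 1 to 10 rows; each row shifts and turns the commanded pose from where the row before left it, along the tool's axes as they then stand; what a row does not reach is not made up. A row lasts 1/12 s, in which the tool goes at most 41.7 mm and 7.16 degrees, less where a joint would pass 70% of its speed; a pose out of reach is approached as far as the arm can. A call is refused whole if a number of a shift passes 1 or a number of a turn 1, either way. A call with a gripper value outside its range is refused whole. The fingers move at their own pace and stop on an object; the grip force is fixed at half the most. Time passes only in rows, so rows that do not move let the fingers close. It gives the time, the measured TCP pose, the force, the opening and the grip force at its end, in the units of the state.
- ctrl.read_state(): the state, without advancing time (a new reading comes with each control period).
- eyes.capture(name): name is "side" or "top"; returns a dict with "color" (480x640x3 uint8, blue, green, red), "mtx" (3x3 intrinsics, pixels), "D" ([k1, k2, p1, p2, k3] as OpenCV has them; the pictures are not rectified), "R" (3x3) and "t" (3): a world point X has camera coordinates R X + t. Camera axes: x right, y down, z forward; pixel columns grow to the right and rows downward; lengths in m; the calibration is good to about 2 mm. A picture is of the moment at which its call begins. There is no depth.
- ctrl.sign_off(): hands the job in; it is judged then, once.
The state is a dict: "time": time; "joints": joint angles; "dq": joint speeds; "joint_efforts": joint torques, N m; "ee_pos": TCP position; "eef_rot": TCP orientation; "contact_force": force on the tool from outside, world axes, zero at the start; "ft_torque": the same for the moment, N m; "gripper_width": opening from 0.0 (shut) to 1.0 (fully open); "finger_force": force on a finger pad.
Only numpy, scipy, OpenCV 4.12 (cv2) and the standard library are available. Lean on these libraries where they do the work, as an engineer would, in place of code of your own. Each camera call takes 0.05 s, during which the arm holds its last target. There are 200 camera calls.

## Working session

There is one attempt and no reset: what is moved stays moved. The work goes in short steps, Python scripts to look and compute and a shell command to move; the robot and the scene stay as the last step left them, time stands still between calls to the robot, and variables do not carry over. Pictures are saved under pics/ and viewed, at most 10 in all, crops included, and the job is handed in when it is done.

```bash
ls; mkdir -p pics
python3 - <<'E'
from rig import ctrl, eyes
import cv2,numpy as np
for n in ("side","top"):
    c=eyes.capture(n); cv2.imwrite(f"pics/{n}0.png",c["color"]); np.savez(f"pics/{n}0.npz",**c)
    print(n,c["mtx"].tolist(),c["D"],(-c["R"].T@c["t"]).round(3),c["R"].round(2).tolist())
s=ctrl.read_state(); print(s, ctrl.hold_point_z)
E
```

```text
pics
side [[586.2839658440663, 0.0, 332.35919483504375], [0.0, 586.2839658440663, 238.45976032319453], [0.0, 0.0, 1.0]] [0.03607277 0.         0.         0.         0.        ] [-0.129  1.585  0.936] [[-0.89, -0.45, -0.02], [-0.2, 0.44, -0.88], [0.4, -0.78, -0.48]]
top [[456.9515088700013, 0.0, 321.56032697530827], [0.0, 456.9515088700013, 240.47669419393796], [0.0, 0.0, 1.0]] [0.03980215 0.         0.         0.         0.        ] [0.322 0.159 1.381] [[0.03, -1.0, -0.02], [-0.98, -0.02, -0.18], [0.18, 0.02, -0.98]]
{'time': 0.1, 'joints': array([ 9.93692642e-01,  1.81483296e-01,  1.60784497e+00, -1.44560615e-05,
        1.35378367e+00, -2.06284896e-01]), 'dq': array([-0.00210009, -0.00294287, -0.0009182 ,  0.00257416,  0.00014418,
       -0.00039635]), 'joint_efforts': array([ 1.59595824e-03, -4.34826422e+01, -3.42693973e+01,  7.03821145e-02,
        3.40787612e-02, -7.65660457e-05]), 'ee_pos': array([0.20809632, 0.53553981, 0.23792138]), 'eef_rot': array([-3.14010269e+00, -2.97373323e-04,  2.77077677e+00]), 'contact_force': array([-0.1149844 ,  0.42882008, -0.27044653]), 'ft_torque': array([-0.01132163, -0.00914007, -0.04445641]), 'finger_force': 0.0, 'gripper_width': 0.9952829772046609} 0.0187
```

View pics/side0.png

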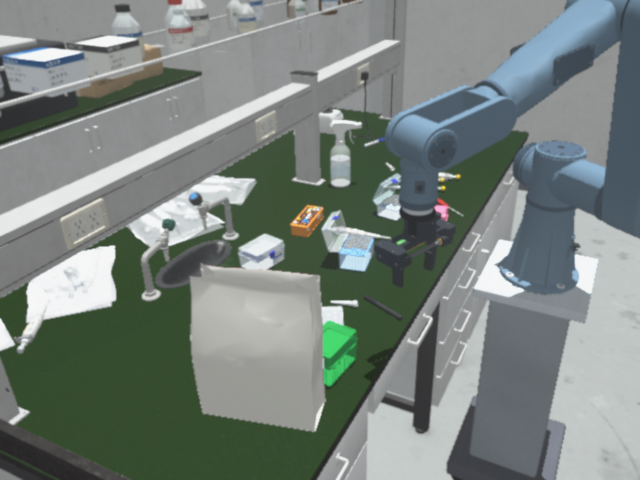

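View pics/top0.png

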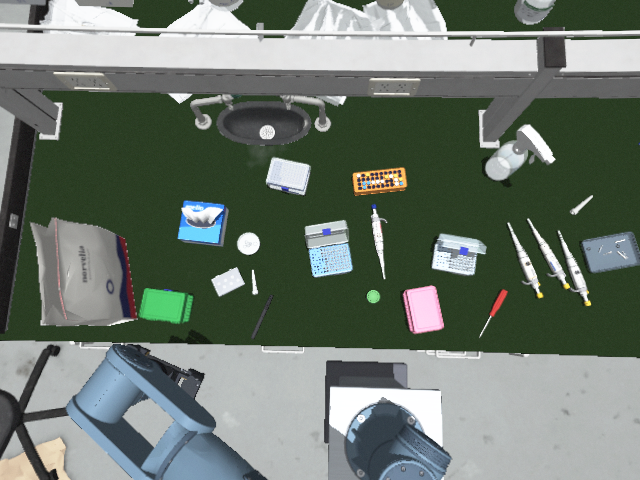

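The top view shows open pale boxes at about (330,250) and (458,255). I'll enlarge both to decide which is taller.

Run:
```python
import cv2,numpy as np
t=cv2.imread("pics/top0.png"); s=cv2.imread("pics/side0.png")
r=lambda a,w,h:cv2.resize(a,(w,h),interpolation=cv2.INTER_CUBIC)
a=r(t[210:285,295:365],400*7//7,int(75*400/70)); b=r(t[225:285,425:495],400,int(60*400/70))
h=max(a.shape[0],b.shape[0]); im=np.zeros((600,800,3),np.uint8)
im[:a.shape[0],:400]=a; im[:b.shape[0],400:]=b
cv2.imwrite("pics/c1.png",im[:430])
cv2.imwrite("pics/c2.png",r(s[165:275,310:470],800,550))
```

```text
(no output)
```

View pics/c1.png

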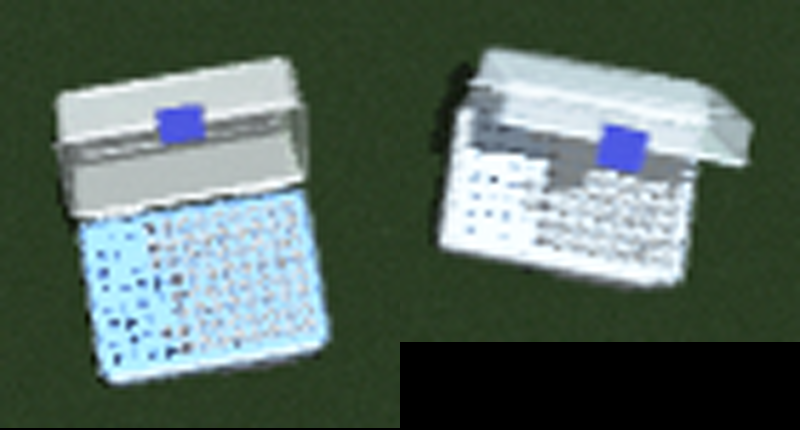

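View pics/c2.png

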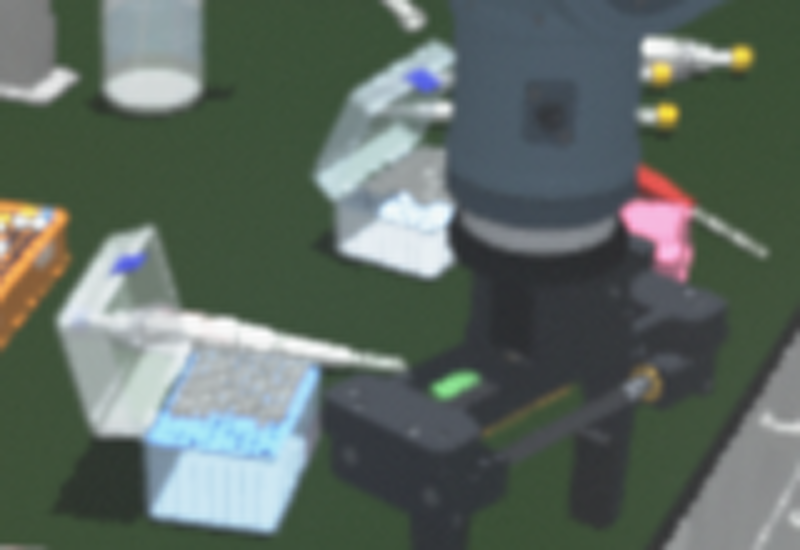

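The left box is the tall one: its lid leans back past upright and it is higher in the side view. In the top crop its front rim corners are near (108,380) and (328,345). Next I'll fit its pose.

```bash
cat > h.py <<'E'
import numpy as np,cv2
from scipy.spatial.transform import Rotation as Ro
def proj(c,P): return cv2.projectPoints(np.asarray(P,float).reshape(-1,3),cv2.Rodrigues(c["R"])[0],np.asarray(c["t"],float),c["mtx"],c["D"])[0].reshape(-1,2)
def w(p,L):  # p=x,y,yaw
    L=np.atleast_2d(np.asarray(L,float))/1000; return Ro.from_euler('z',p[2]).apply(L)+[p[0],p[1],0]
def lid(q,L): # lid pts in shut box frame, rotated open by q about hinge
    h=np.array([43.5,0,56.6]); return Ro.from_euler('y',q).apply(np.asarray(L,float)-h)+h
LC=[[-42,60,87],[-42,-60,87],[43,-60,87],[43,60,87]]; LE=[[-46,61,57],[-46,-61,57]]
def over(im,c,p,q,s,o):
    g=lambda L:((proj(c,w(p,L))-o)*s).astype(int)
    cv2.polylines(im,[g([[-46.5,61.5,57],[-46.5,-61.5,57],[46.5,-61.5,57],[46.5,61.5,57]])],1,(0,0,255))
    cv2.polylines(im,[g([[-46.5,61.5,0],[-46.5,-61.5,0],[46.5,-61.5,0],[46.5,61.5,0]])],1,(255,0,255))
    cv2.polylines(im,[g(lid(q,LC))],1,(0,255,255)); cv2.polylines(im,[g(lid(q,LE))],0,(0,255,0))
    for t in g([[-31.5,13.5,58],[-31.5,-49.5,58],[-31.5,49.5,51],[31.5,-49.5,58]]): cv2.circle(im,tuple(map(int,t)),4,(0,0,255),1)
E
python3 - <<'E'
from h import *
from scipy.optimize import least_squares
T=np.load("pics/top0.npz"); S=np.load("pics/side0.npz")
k=70/400
to=lambda a:np.array(a)*k+[295,210]
so=lambda a:np.array(a)/5+[310,165]
obsT=to([[105,378],[329,346]]); LT=[[-46.5,61.5,57],[-46.5,-61.5,57]]
obsTl=to([[62,92],[290,60],[58,142],[303,105]]); # lid top back corners (free edge?) 
obsS=so([[148,437],[280,458],[150,515],[277,531],[320,370]]); LS=[[46.5,61.5,57],[-46.5,61.5,57],[46.5,61.5,0],[-46.5,61.5,0],[-46.5,-61.5,57]]
f=lambda p:np.r_[(proj(T,w(p,LT))-obsT).ravel(),(proj(S,w(p,LS))-obsS).ravel()]
r=least_squares(f,[.5,.2,0]); p=r.x; print(p,r.fun.round(1))
q=1.85
im=np.zeros((560,800,3),np.uint8)
a=cv2.resize(T["color"][210:290,295:365],(400,457),interpolation=cv2.INTER_CUBIC); over(a,T,p,q,400/70,[295,210])
b=cv2.resize(S["color"][205:285,315:385],(400,457),interpolation=cv2.INTER_CUBIC); over(b,S,p,q,400/70,[315,205])
cv2.imwrite("pics/o1.png",np.hstack([a,b]))
E
```

```text
[0.51457221 0.16458057 0.19904691] [-1.   1.6  1.5 -0.2 -2.9 -0.1  1.2 -0.5 -3.1  0.6  1.6  1.3  1.6 -2.4]
```

View pics/o1.png

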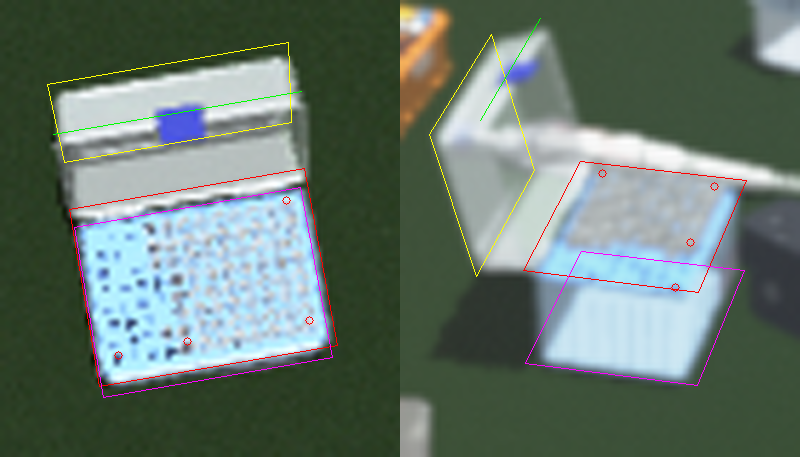

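The overlay shows the model is about 2 px off: in the side view too far left, in the top view slightly up and right. I'll refit from better corner picks and use the plate's dark holes as a check.

Run:
```python
from h import *
from scipy.optimize import least_squares
T=np.load("pics/top0.npz"); S=np.load("pics/side0.npz")
k=70/400
to=lambda a:np.array(a)*k+[295,210]-.4
so=lambda a:(np.array(a)-[400,0])*k+[315,205]-.4
obsT=to([[104,382],[330,348],[79,220],[306,188]]); LT=[[-46.5,61.5,57],[-46.5,-61.5,57],[42,61.5,57],[42,-61.5,57]]
obsS=so([[537,277],[697,293],[744,180],[543,361],[690,381]]); LS=[[46.5,61.5,57],[-46.5,61.5,57],[-46.5,-61.5,57],[45,60,0],[-45,60,0]]
def f(p): return np.r_[(proj(T,w(p,LT))-obsT).ravel(),(proj(S,w(p,LS))-obsS).ravel()]
r=least_squares(f,[.5,.2,0.2],loss='soft_l1'); p=r.x; print(p,f(p).round(1))
# lid: outer face corners in top view
g=cv2.cvtColor(T["color"],cv2.COLOR_BGR2GRAY).astype(np.float32)
holes=[[x,y,51] for x in -31.5+9*np.arange(8) for y in (49.5,40.5,31.5,22.5)]
from scipy.ndimage import map_coordinates
hp=cv2.GaussianBlur(g,(0,0),.6)-cv2.GaussianBlur(g,(0,0),3)
sc=lambda p:map_coordinates(hp,proj(T,w(p,[h for h in holes if h[0]<0]))[:,::-1].T,order=3).mean()
best=sorted((sc((p[0]+dx,p[1]+dy,p[2]+a)),dx,dy,a) for dx in np.arange(-.006,.0065,.001) for dy in np.arange(-.006,.0065,.001) for a in np.arange(-.04,.045,.01))[:5]
print(sc(p),np.round(best,3))
q=1.85
a=cv2.resize(T["color"][210:290,295:365],(800*5//8,571),interpolation=cv2.INTER_CUBIC)
a=cv2.resize(T["color"][240:285,300:360],(800,600),interpolation=cv2.INTER_CUBIC)
b=best[0]; p2=p+np.array(b[1:])
for P,c in((p,(0,0,255)),(p2,(0,200,0))):
  for L in holes+[[-31.5,y,58] for y in 13.5-9*np.arange(8)]+[[-46.5,61.5,57],[-46.5,-61.5,57]]:
    u=(proj(T,w(P,L))[0]-[300,240]+.5)*800/60; cv2.circle(a,tuple(int(v) for v in u),4,c,1)
cv2.imwrite("pics/o2.png",a)
```

```text
[0.51478011 0.16398147 0.19073579] [-0.4  1.   1.8  0.  -0.8 -0.2  0.7 -1.5 -2.  -0.9  0.5  0.2  0.9  0.5
 -2.2  0.5  1.1  0.9]
-3.559105 [[-2.1307e+01  1.0000e-03 -6.0000e-03  3.0000e-02]
 [-2.1230e+01  1.0000e-03 -6.0000e-03  4.0000e-02]
 [-2.0092e+01  1.0000e-03 -6.0000e-03  2.0000e-02]
 [-1.9949e+01  2.0000e-03 -6.0000e-03  4.0000e-02]
 [-1.9183e+01  0.0000e+00 -6.0000e-03  2.0000e-02]]
```

View pics/o2.png

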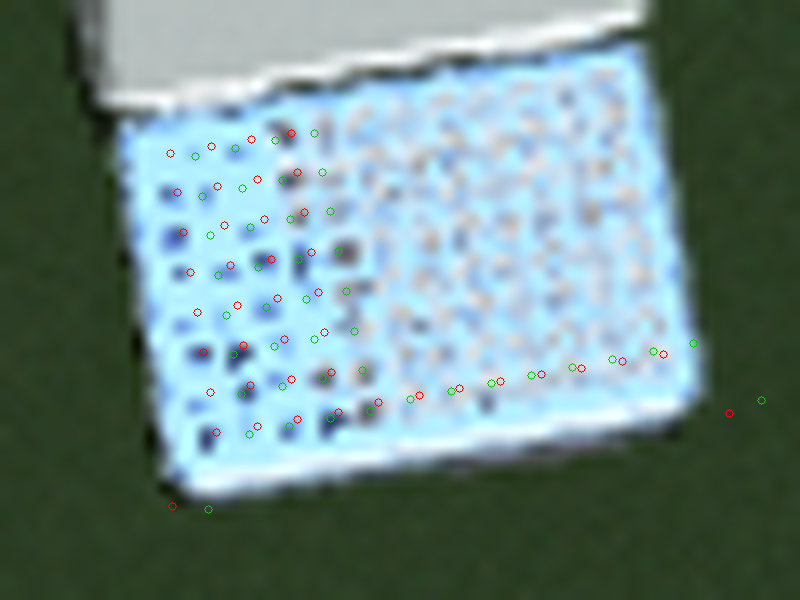

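The model at (0.5148, 0.1640, 0.191) sits about 8 px right of the dark holes at this 13.3x scale. Front-left hole is at (208,438), the first tip at (370,408). Applying that correction gives p = (0.5138, 0.1657, 0.191). Next I'll turn the tool and shut the fingers.

```bash
cat >> h.py <<'E'
P=np.array([.5138,.1657,.191])
def go(L,p=P):
    from rig import ctrl
    s=ctrl.read_state(); R=Ro.from_euler('xyz',s["eef_rot"]); tgt=w(p,L)[0]
    want=Ro.from_euler('xyz',[np.pi,0,np.pi+p[2]])
    box=Ro.from_euler('z',-p[2]).apply(s["ee_pos"]-[p[0],p[1],0])*1000
    print("t",round(s["time"],2),"tcp",s["ee_pos"].round(4),"box mm",box.round(1),"F",s["contact_force"].round(2),"w",round(s["gripper_width"],2))
    print("tgt",tgt.round(4),"units",(R.inv().apply(tgt-s["ee_pos"])/.03).round(3),"turn",(np.degrees((R.inv()*want).as_rotvec())/5).round(3))
E
python3 -m inch '[[[0,0,0],[0,0,-0.644],1],[[0,0,0],[0,0,-0.644],1],[[0,0,0],[0,0,-0.644],1],[[0,0,0],[0,0,-0.644],1],[[0,0,0],[0,0,-0.644],1],[[0,0,0],[0,0,-0.644],1],[[0,0,0],[0,0,-0.644],1],[[0,0,0],[0,0,-0.644],1],[[0,0,0],[0,0,-0.644],1],[[0,0,0],[0,0,-0.644],1]]'
python3 -c "
from h import *
go([-31.5,13.5,150])"
```

```text
time: 0.93
ee_pos: [0.2082, 0.5357, 0.2382]
eef_rot: [-3.141, -0.001, -2.948]
contact_force: [-0.7, 0.1, -0.5]
gripper_width: 0.269
finger_force: 0.0
t 0.93 tcp [0.2082 0.5357 0.2382] box mm [-229.8  421.3  238.2] F [-0.68  0.13 -0.45] w 0.27
tgt [0.4803 0.173  0.15  ] units [ -6.572 -13.61    2.945] turn [-0.008 -0.008  0.034]
```

```bash
python3 -m inch '[[[-0.33,-0.68,0.1],[0,0,0],1],[[-0.33,-0.68,0.1],[0,0,0],1],[[-0.33,-0.68,0.1],[0,0,0],1],[[-0.33,-0.68,0.1],[0,0,0],1],[[-0.33,-0.68,0.1],[0,0,0],1],[[-0.33,-0.68,0.1],[0,0,0],1],[[-0.33,-0.68,0.1],[0,0,0],1],[[-0.33,-0.68,0.1],[0,0,0],1],[[-0.33,-0.68,0.1],[0,0,0],1],[[-0.33,-0.68,0.1],[0,0,0],1]]' >/dev/null
python3 -m inch '[[[-0.33,-0.68,0.1],[0,0,0],1],[[-0.33,-0.68,0.1],[0,0,0],1],[[-0.33,-0.68,0.1],[0,0,0],1],[[-0.33,-0.68,0.1],[0,0,0],1],[[-0.33,-0.68,0.1],[0,0,0],1],[[-0.33,-0.68,0.1],[0,0,0],1],[[-0.33,-0.68,0.1],[0,0,0],1],[[-0.33,-0.68,0.1],[0,0,0],1],[[-0.33,-0.68,0.1],[0,0,0],1],[[0,0,0],[0,0,0],1]]' >/dev/null
python3 - <<'E'
from h import *
go([-31.5,13.5,73])
E
```

```text
t 2.6 tcp [0.4682 0.1884 0.181 ] box mm [-40.5  31.  181. ] F [-0.45 -0.11 -0.17] w 0.0
tgt [0.4803 0.173  0.073 ] units [-0.302 -0.577  3.599] turn [-0.013 -0.006 -0.032]
```

```bash
python3 -m inch '[[[-0.3,-0.58,0],[0,0,0],1],[[0,0,0.7],[0,0,0],1],[[0,0,0.7],[0,0,0],1],[[0,0,0.7],[0,0,0],1],[[0,0,0.7],[0,0,0],1],[[0,0,0.5],[0,0,0],1],[[0,0,0.2],[0,0,0],1],[[0,0,0],[0,0,0],1],[[0,0,0],[0,0,0],1]]' >/dev/null
python3 - <<'E'
from h import *
from rig import ctrl,eyes
go([-31.5,13.5,73])
T=eyes.capture("top");S=eyes.capture("side")
np.savez("pics/top1.npz",**T);np.savez("pics/side1.npz",**S)
s=ctrl.read_state()
o=[]
for c,(x,y) in((T,(300,215)),(S,(320,205))):
    a=cv2.resize(c["color"][y:y+70,x:x+70],(400,400),interpolation=cv2.INTER_CUBIC);k=400/70
    g=lambda X:tuple(int(v) for v in (proj(c,X)[0]-[x,y]+.5)*k)
    cv2.circle(a,g(s["ee_pos"]),4,(0,255,255),1)
    for L in ([-31.5,13.5,58],[-31.5,-49.5,58],[-31.5,49.5,51]): cv2.circle(a,g(w(P,L)),3,(0,0,255),1)
    o.append(a)
cv2.imwrite("pics/h1.png",np.hstack(o))
E
```

```text
t 3.35 tcp [0.4787 0.1762 0.077 ] box mm [-32.5  17.   77. ] F [ 0.2  -0.84 -0.55] w 0.01
tgt [0.4803 0.173  0.073 ] units [-0.032 -0.115  0.134] turn [ 0.002 -0.003  0.006]
```

View pics/h1.png

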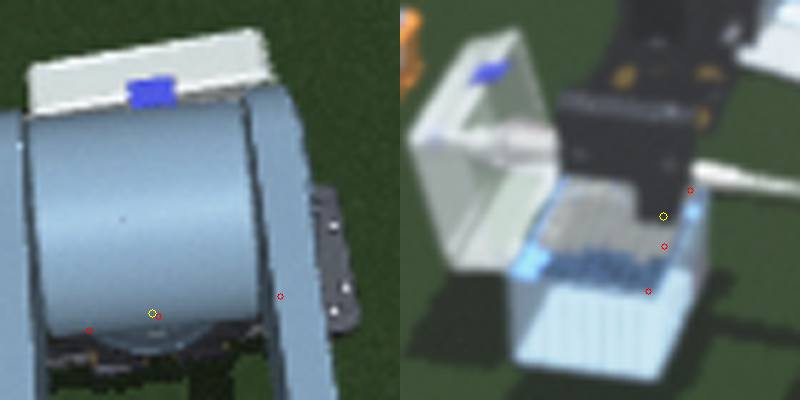

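The fingertip in the side view (658,222) agrees with the projected TCP (663,217) to within 1 px, so the camera and arm agree. Next I'll check the box pose against the unobstructed side picture.

Run:
```python
from h import *
S=np.load("pics/side0.npz"); x,y,k=330,222,16
a=cv2.resize(S["color"][y:y+37,x:x+50],None,fx=k,fy=k,interpolation=cv2.INTER_CUBIC)
g=lambda L:[tuple(int(v) for v in (u-[x,y]+.5)*k) for u in proj(S,w(P,L))]
for u in g([[-31.5,v,58] for v in 13.5-9*np.arange(8)]): cv2.circle(a,u,4,(0,0,255),1)
for u in g([[-31.5,v,51] for v in (49.5,40.5,31.5,22.5)]): cv2.circle(a,u,4,(0,0,0),1)
for u in g([[22.5,22.5,58],[-22.5,22.5,58]]): cv2.circle(a,u,4,(0,255,0),1)
for h in(61.5,60): cv2.polylines(a,[np.array(g([[-h+15,h,56],[-h+15,-h,56],[h-15,-h,56],[h-15,h,56]]))],1,(0,255,255))
cv2.imwrite("pics/s2.png",a)
```

```text
(no output)
```

View pics/s2.png

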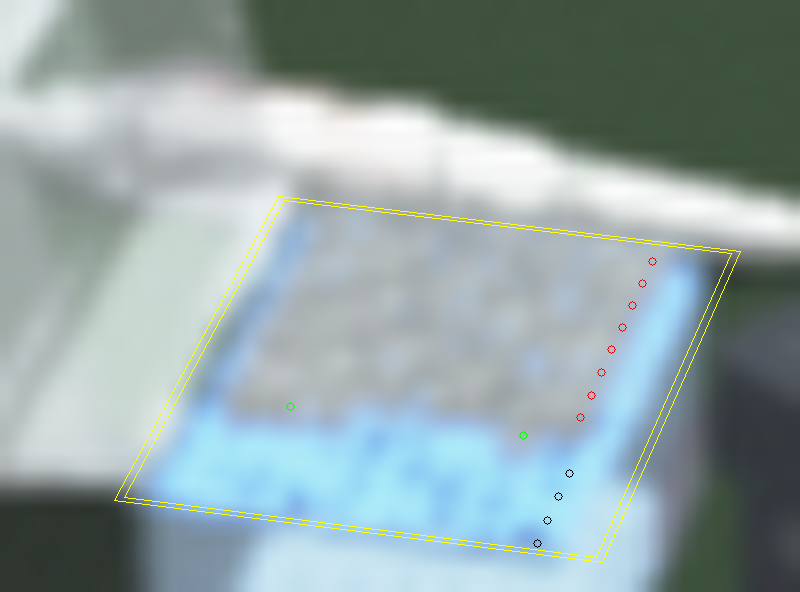

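The projected front row, first tip (580,417) and last tip (652,261), lies on the grey tip block and its corner to within 1–2 mm. I accept this pose.

```bash
python3 -c "
from h import *
go([-31.5,13.5,73])"
python3 -m inch '[[[0,0,0],[0,0,0],1]]'; python3 -c "
from h import *
go([-31.5,13.5,73])"
```

```text
t 3.45 tcp [0.4796 0.1761 0.0779] box mm [-31.6  16.7  77.9] F [ 0.89  0.36 -0.86] w 0.01
tgt [0.4803 0.173  0.073 ] units [-0.001 -0.108  0.164] turn [-0.001  0.023  0.005]
time: 3.53
ee_pos: [0.4797, 0.176, 0.0779]
eef_rot: [-3.141, 0.002, -2.95]
contact_force: [0.4, -0.4, 0.6]
gripper_width: 0.005
finger_force: 0.0
t 3.53 tcp [0.4797 0.176  0.0779] box mm [-31.5  16.6  77.9] F [ 0.43 -0.4   0.59] w 0.01
tgt [0.4803 0.173  0.073 ] units [-0.    -0.103  0.165] turn [-0.002  0.025  0.003]
```

Correct, then hold for 2.5 s.

```bash
python3 -m inch '[[[0,-0.1,0.16],[0,0,0],1],[[0,0,0],[0,0,0],1],[[0,0,0],[0,0,0],1],[[0,0,0],[0,0,0],1],[[0,0,0],[0,0,0],1],[[0,0,0],[0,0,0],1],[[0,0,0],[0,0,0],1],[[0,0,0],[0,0,0],1],[[0,0,0],[0,0,0],1],[[0,0,0],[0,0,0],1]]' >/dev/null
python3 -c "
from h import *
go([-31.5,13.5,73])"
python3 -m inch '[[[0,0,0],[0,0,0],1],[[0,0,0],[0,0,0],1],[[0,0,0],[0,0,0],1],[[0,0,0],[0,0,0],1],[[0,0,0],[0,0,0],1],[[0,0,0],[0,0,0],1],[[0,0,0],[0,0,0],1],[[0,0,0],[0,0,0],1],[[0,0,0],[0,0,0],1],[[0,0,0],[0,0,0],1]]' >/dev/null
python3 -m inch '[[[0,0,0],[0,0,0],1],[[0,0,0],[0,0,0],1],[[0,0,0],[0,0,0],1],[[0,0,0],[0,0,0],1],[[0,0,0],[0,0,0],1],[[0,0,0],[0,0,0],1],[[0,0,0],[0,0,0],1],[[0,0,0],[0,0,0],1],[[0,0,0],[0,0,0],1],[[0,0,0],[0,0,0],1]]' >/dev/null
python3 -m inch '[[[0,0,0],[0,0,0],1],[[0,0,0],[0,0,0],1],[[0,0,0],[0,0,0],1],[[0,0,0],[0,0,0],1],[[0,0,0],[0,0,0],1],[[0,0,0],[0,0,0],1]]' >/dev/null
python3 -c "
from h import *
go([-31.5,-49.5,73])"
```

```text
t 4.37 tcp [0.4794 0.1728 0.0719] box mm [-32.4  13.5  71.9] F [-0.3  -0.33  0.62] w 0.0
tgt [0.4803 0.173  0.073 ] units [-0.031 -0.002 -0.036] turn [-0.    -0.     0.003]
t 6.53 tcp [0.4794 0.1728 0.0719] box mm [-32.4  13.5  71.9] F [-0.47 -0.18  0.77] w 0.0
tgt [0.4923 0.1111 0.073 ] units [-0.03  -2.101 -0.036] turn [-0.     0.     0.003]
```

Held still at 14 mm above the first tip. Next is the last tip.

```bash
python3 -m inch '[[[0,0,-0.3],[0,0,0],1],[[-0.03,-0.5,0],[0,0,0],1],[[0,-0.5,0],[0,0,0],1],[[0,-0.5,0],[0,0,0],1],[[0,-0.4,0],[0,0,0],1],[[0,-0.2,0],[0,0,0],1],[[0,0,0.26],[0,0,0],1],[[0,0,0],[0,0,0],1],[[0,0,0],[0,0,0],1],[[0,0,0],[0,0,0],1]]' >/dev/null
python3 -c "
from h import *
go([-31.5,-49.5,73])"
```

```text
t 7.37 tcp [0.4918 0.1117 0.0728] box mm [-31.9 -48.8  72.8] F [-1.01 -0.34  0.14] w 0.0
tgt [0.4923 0.1111 0.073 ] units [-0.012 -0.022 -0.008] turn [ 0.004 -0.01   0.009]
```

```bash
for i in 1; do
python3 -m inch '[[[0,0,0],[0,0,0],1],[[0,0,0],[0,0,0],1],[[0,0,0],[0,0,0],1],[[0,0,0],[0,0,0],1],[[0,0,0],[0,0,0],1],[[0,0,0],[0,0,0],1],[[0,0,0],[0,0,0],1],[[0,0,0],[0,0,0],1],[[0,0,0],[0,0,0],1],[[0,0,0],[0,0,0],1]]' >/dev/null
python3 -m inch '[[[0,0,0],[0,0,0],1],[[0,0,0],[0,0,0],1],[[0,0,0],[0,0,0],1],[[0,0,0],[0,0,0],1],[[0,0,0],[0,0,0],1],[[0,0,0],[0,0,0],1],[[0,0,0],[0,0,0],1],[[0,0,0],[0,0,0],1],[[0,0,0],[0,0,0],1],[[0,0,0],[0,0,0],1]]' >/dev/null
python3 -m inch '[[[0,0,0],[0,0,0],1],[[0,0,0],[0,0,0],1],[[0,0,0],[0,0,0],1],[[0,0,0],[0,0,0],1],[[0,0,0],[0,0,0],1],[[0,0,0],[0,0,0],1],[[0,0,0],[0,0,0],1],[[0,0,0],[0,0,0],1],[[0,0,0],[0,0,0],1],[[0,0,0],[0,0,0],1]]' >/dev/null
done
python3 - <<'E'
from h import *
from scipy.optimize import least_squares
go([125,0,180])
T=np.load("pics/top0.npz")
k=70/400; obs=np.array([[62,92],[289,60]])*k+[295,210]-.4
L=[[-42,60,87],[-42,-60,87]]
r=least_squares(lambda q:(proj(T,w(P,lid(q[0],L)))-obs).ravel(),[1.85]);print(r.x,r.fun)
for q in (1.75,1.8,1.85,2): print(q,lid(q,[L[0],LE[0],[43,60,87]]).round().tolist())
# things behind, at height 0.04/0.05
def at(u,z):
    n=cv2.undistortPoints(np.array([[u]],float),T["mtx"],T["D"])[0,0]; d=T["R"].T@np.r_[n,1]; o=-T["R"].T@T["t"]; X=o+d*(z-o[2])/d[2]
    return (Ro.from_euler('z',-P[2]).apply(X-[P[0],P[1],0])*1000).round()
print(at([307,195],.05),at([268,188],.05),at([352,193],.042),at([375,206],.02),at([281,193],.0))
E
```

```text
t 9.87 tcp [0.4923 0.1111 0.0731] box mm [-31.5 -49.5  73.1] F [ 0.04 -0.72  0.11] w 0.01
tgt [0.6365 0.1894 0.18  ] units [-5.217  1.648 -3.562] turn [-0.     0.001  0.002]
[1.77862653] [-2.04605791  0.7957256   0.5642046  -0.64144629]
1.75 [[89.0, 60.0, 135.0], [60.0, 61.0, 145.0], [74.0, 60.0, 52.0]]
1.8 [[93.0, 60.0, 133.0], [64.0, 61.0, 144.0], [73.0, 60.0, 50.0]]
1.85 [[96.0, 60.0, 130.0], [69.0, 61.0, 143.0], [73.0, 60.0, 49.0]]
2 [[107.0, 60.0, 122.0], [81.0, 61.0, 138.0], [71.0, 60.0, 44.0]]
[204.  36.  50.] [246. 149.  50.] [ 190. -100.   42.] [ 143. -164.   20.] [239. 116.   0.]
```

```bash
python3 -m inch '[[[0,0,-0.6],[0,0,0],1],[[0,0,-0.9],[0,0,0],1],[[0,0,-0.9],[0,0,0],1],[[0,0,-0.9],[0,0,0],1],[[0,0,-0.8],[0,0,0],1],[[-0.6,0.2,0],[0,0,0],1],[[-0.8,0.25,0],[0,0,0],1],[[-0.8,0.25,0],[0,0,0],1],[[-0.8,0.25,0],[0,0,0],1],[[-0.8,0.25,0],[0,0,0],1]]' >/dev/null
python3 -m inch '[[[-0.8,0.25,0],[0,0,0],1],[[-0.6,0.2,0],[0,0,0],1],[[0,0,0],[0,0,0],1],[[0,0,0],[0,0,0],1]]' >/dev/null
python3 - <<'E'
from h import *
go([125,0,108])
E
```

```text
t 11.03 tcp [0.6358 0.1896 0.1953] box mm [124.4   0.3 195.3] F [ 0.21 -0.18 -0.41] w 0.01
tgt [0.6365 0.1894 0.108 ] units [-0.025 -0.008  2.91 ] turn [-0.    -0.015  0.009]
```

```bash
python3 -m inch '[[[0,0,0.6],[0,0,0],1],[[0,0,0.8],[0,0,0],1],[[0,0,0.8],[0,0,0],1],[[0,0,0.5],[0,0,0],1],[[0,0,0.2],[0,0,0],1],[[0.15,0,0],[0,0,0],1],[[0.2,0,0],[0,0,0],1],[[0.15,0,0],[0,0,0],1],[[0,0,0],[0,0,0],1],[[0,0,0],[0,0,0],1]]' >/dev/null
python3 - <<'E'
from h import *
go([100,0,108])
E
for i in 1; do python3 -m inch '[[[0.07,0,0],[0,0,0],1],[[0.07,0,0],[0,0,0],1],[[0.07,0,0],[0,0,0],1],[[0.07,0,0],[0,0,0],1],[[0.07,0,0],[0,0,0],1]]' ; done
python3 - <<'E'
from h import *
go([90,0,108])
E
```

```text
t 11.87 tcp [0.6216 0.1866 0.1106] box mm [1.098e+02 1.000e-01 1.106e+02] F [ 0.05 -0.8   0.05] w 0.01
tgt [0.612  0.1847 0.108 ] units [ 0.327 -0.002  0.086] turn [-0.002  0.024  0.003]
time: 12.28
ee_pos: [0.6112, 0.1846, 0.1094]
eef_rot: [-3.142, 0.001, -2.95]
contact_force: [1.6, 0.8, 0.5]
gripper_width: 0.004
finger_force: 0.6
t 12.28 tcp [0.6112 0.1846 0.1094] box mm [ 99.2   0.  109.4] F [1.6  0.8  0.54] w 0.0
tgt [0.6022 0.1828 0.108 ] units [ 0.308 -0.     0.048] turn [-0.001  0.011  0.002]
```

Run:
```python
import numpy as np
prev=np.array([99.2,109.4])
for q in [1.65,1.5,1.3,1.1,.9,.7,.5,.3,.15,.05,0]:
    c,s=np.cos(q),np.sin(q)
    p=np.array([43.5-72*c+30.4*s+9,56.6+72*s+30.4*c])
    e=43.5-85.5*c+30.4*s+9
    if q>1.57:p=np.array([e,120])
    d=p-prev; print(q,p.round(1),"units x,z",(-d/30).round(2), "edge",round(e)); prev=p
```

```text
1.65 [ 89.6 120. ] units x,z [ 0.32 -0.35] edge 90
1.5 [ 77.7 130.6] units x,z [ 0.39 -0.35] edge 77
1.3 [ 62.5 134.1] units x,z [ 0.51 -0.12] edge 59
1.1 [ 46.9 134.6] units x,z [ 0.52 -0.01] edge 41
0.9 [ 31.6 131.9] units x,z [0.51 0.09] edge 23
0.7 [ 17.  126.2] units x,z [0.48 0.19] edge 7
0.5 [  3.9 117.8] units x,z [0.44 0.28] edge -8
0.3 [ -7.3 106.9] units x,z [0.37 0.36] edge -20
0.15 [-14.1  97.4] units x,z [0.23 0.32] edge -27
0.05 [-17.9  90.6] units x,z [0.12 0.23] edge -31
0 [-19.5  87. ] units x,z [0.05 0.12] edge -33
```

```bash
python3 -m inch '[[[0.07,0,-0.06],[0,0,0],1],[[0.07,0,-0.06],[0,0,0],1],[[0.07,0,-0.06],[0,0,0],1],[[0.07,0,-0.06],[0,0,0],1],[[0.07,0,-0.06],[0,0,0],1],[[0.08,0,-0.06],[0,0,0],1],[[0.08,0,-0.06],[0,0,0],1],[[0.08,0,-0.06],[0,0,0],1],[[0.08,0,-0.06],[0,0,0],1],[[0.08,0,-0.06],[0,0,0],1]]' | grep -E "force|pos"
python3 -m inch '[[[0.1,0,-0.02],[0,0,0],1],[[0.1,0,-0.02],[0,0,0],1],[[0.1,0,-0.02],[0,0,0],1],[[0.1,0,-0.02],[0,0,0],1],[[0.1,0,-0.02],[0,0,0],1]]' | grep -E "force|pos"
python3 - <<'E'
from h import *
from rig import eyes
go([46.9,0,134.6])
c=eyes.capture("side");np.savez("pics/side2.npz",**c)
a=cv2.resize(c["color"][185:285,310:430],(720,600),interpolation=cv2.INTER_CUBIC)
cv2.imwrite("pics/l1.png",a)
E
```

```text
ee_pos: [0.5887, 0.1802, 0.1274]
contact_force: [0.5, -0.3, -0.1]
finger_force: 0.3
ee_pos: [0.5739, 0.1774, 0.1303]
contact_force: [0.4, 0.1, 1.3]
finger_force: 0.4
t 13.53 tcp [0.5739 0.1774 0.1303] box mm [6.120e+01 1.000e-01 1.303e+02] F [0.39 0.09 1.29] w 0.0
tgt [0.5598 0.1746 0.1346] units [ 0.477 -0.002 -0.145] turn [0.    0.002 0.002]
```

View pics/l1.png

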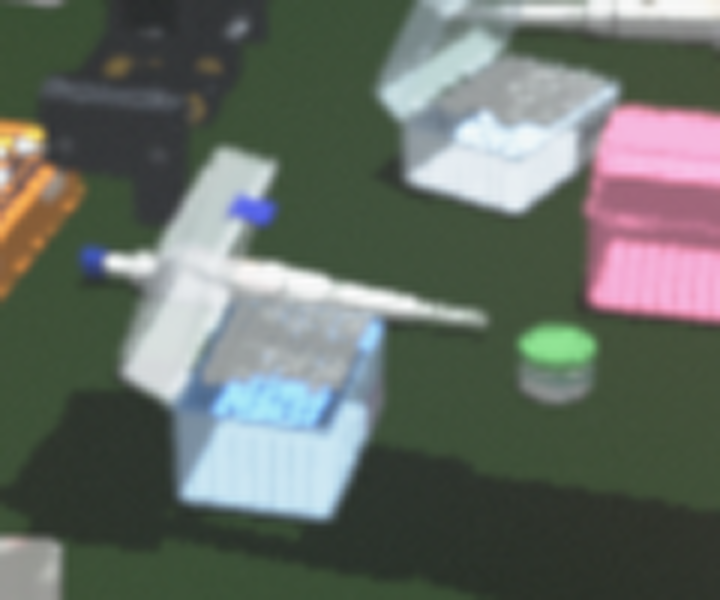

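The lid follows (now leaning forward, tip near (160,215)) and the box is where it was. I'll carry on down.

```bash
python3 -m inch '[[[0.1,0,0],[0,0,0],1],[[0.1,0,0],[0,0,0],1],[[0.1,0,0],[0,0,0],1],[[0.1,0,0],[0,0,0],1],[[0.1,0,0],[0,0,0],1],[[0.1,0,0.02],[0,0,0],1],[[0.1,0,0.02],[0,0,0],1],[[0.1,0,0.02],[0,0,0],1],[[0.1,0,0.02],[0,0,0],1],[[0.1,0,0.02],[0,0,0],1]]' | grep -E "force|pos"
python3 -m inch '[[[0.1,0,0.04],[0,0,0],1],[[0.1,0,0.04],[0,0,0],1],[[0.1,0,0.04],[0,0,0],1],[[0.1,0,0.04],[0,0,0],1],[[0.1,0,0.04],[0,0,0],1],[[0.09,0,0.06],[0,0,0],1],[[0.09,0,0.06],[0,0,0],1],[[0.09,0,0.06],[0,0,0],1],[[0.09,0,0.06],[0,0,0],1],[[0.09,0,0.06],[0,0,0],1]]' | grep -E "force|pos"
python3 - <<'E'
from h import *
go([-7.3,0,104])
E
```

```text
ee_pos: [0.5443, 0.1717, 0.127]
contact_force: [0.5, -0.1, 0.3]
finger_force: 0.3
ee_pos: [0.5165, 0.1662, 0.1119]
contact_force: [1.6, 0.3, -0.6]
finger_force: 0.2
t 15.25 tcp [0.5165 0.1662 0.1119] box mm [  2.7   0.  111.9] F [ 1.59  0.31 -0.6 ] w 0.0
tgt [0.5066 0.1643 0.104 ] units [ 0.334 -0.001  0.263] turn [-0.    -0.     0.002]
```

```bash
python3 -m inch '[[[0.07,0,0.06],[0,0,0],1],[[0.07,0,0.06],[0,0,0],1],[[0.07,0,0.06],[0,0,0],1],[[0.07,0,0.06],[0,0,0],1],[[0.07,0,0.06],[0,0,0],1],[[0.05,0,0.06],[0,0,0],1],[[0.05,0,0.06],[0,0,0],1],[[0.04,0,0.06],[0,0,0],1],[[0.04,0,0.06],[0,0,0],1],[[0.04,0,0.06],[0,0,0],1]]' | grep -E "force|pos"
python3 -m inch '[[[0.02,0,0.05],[0,0,0],1],[[0.02,0,0.05],[0,0,0],1],[[0.02,0,0.03],[0,0,0],1],[[0,0,0.0],[0,0,0],1],[[0,0,0.0],[0,0,0],1]]' | grep -E "force|pos"
python3 - <<'E'
from h import *
go([-20,0,87])
E
```

```text
ee_pos: [0.4998, 0.163, 0.094]
contact_force: [-0.0, -0.3, 1.1]
finger_force: 0.1
ee_pos: [0.4981, 0.1627, 0.0901]
contact_force: [-0.1, 0.1, -0.2]
finger_force: 0.0
t 16.5 tcp [0.4981 0.1627 0.0901] box mm [-16.    0.   90.1] F [-0.11  0.06 -0.21] w 0.01
tgt [0.4942 0.1619 0.087 ] units [ 0.134 -0.001  0.105] turn [-0.    -0.002  0.002]
```

Press on in small steps until the force rises.

```bash
for r in 1; do
python3 -m inch '[[[0.02,0,0.03],[0,0,0],1],[[0.0,0,0.03],[0,0,0],1],[[0,0,0.03],[0,0,0],1],[[0,0,0],[0,0,0],1],[[0,0,0],[0,0,0],1]]' | grep -E "contact|pos"
python3 -m inch '[[[0,0,0.02],[0,0,0],1],[[0,0,0.0],[0,0,0],1],[[0,0,0],[0,0,0],1]]' | grep -E "contact|pos"
python3 -m inch '[[[0,0,0.02],[0,0,0],1],[[0,0,0.0],[0,0,0],1],[[0,0,0],[0,0,0],1]]' | grep -E "contact|pos"
done
```

```text
ee_pos: [0.4976, 0.1626, 0.0875]
contact_force: [0.1, -0.2, 1.4]
ee_pos: [0.4976, 0.1626, 0.0874]
contact_force: [-2.3, 0.3, 6.5]
ee_pos: [0.4976, 0.1626, 0.0874]
contact_force: [-5.1, -0.7, 11.2]
```

It hit a firm stop at z = 87.4 mm (shut is 87). Now retreat straight up and look.

```bash
python3 -m inch '[[[0,0,-0.05],[0,0,0],1],[[0,0,-0.1],[0,0,0],1],[[0,0,-0.3],[0,0,0],1],[[0,0,-0.7],[0,0,0],1],[[0,0,-0.9],[0,0,0],1],[[0,0,-0.9],[0,0,0],1],[[0.5,0,-0.9],[0,0,0],1],[[0.9,0,-0.9],[0,0,0],1],[[0.9,0.5,-0.5],[0,0,0],1],[[0.9,0.9,0],[0,0,0],1]]' | grep -E "contact|pos"
python3 -m inch '[[[0.5,0.9,0],[0,0,0],1],[[0,0.9,0],[0,0,0],1],[[0,0.9,0],[0,0,0],1],[[0,0.9,0],[0,0,0],1],[[0,0.9,0],[0,0,0],1],[[0,0.9,0],[0,0,0],1],[[0,0.9,0],[0,0,0],1],[[0,0.6,0],[0,0,0],1],[[0,0,0],[0,0,0],1],[[0,0,0],[0,0,0],1]]' | grep -E "contact|pos"
python3 - <<'E'
from h import *
from rig import eyes
o=[]
for n,(x,y) in(("top",(295,215)),("side",(315,205))):
    c=eyes.capture(n); a=cv2.resize(c["color"][y:y+80,x:x+70],(400,457),interpolation=cv2.INTER_CUBIC)
    over(a,c,P,0.0,400/70,np.array([x,y])-.5); o.append(a)
cv2.imwrite("pics/f1.png",np.hstack(o))
E
```

```text
ee_pos: [0.3969, 0.1847, 0.2482]
contact_force: [0.4, 1.5, -0.0]
ee_pos: [0.3409, 0.3863, 0.244]
contact_force: [0.2, -0.0, -0.2]
```

View pics/f1.png

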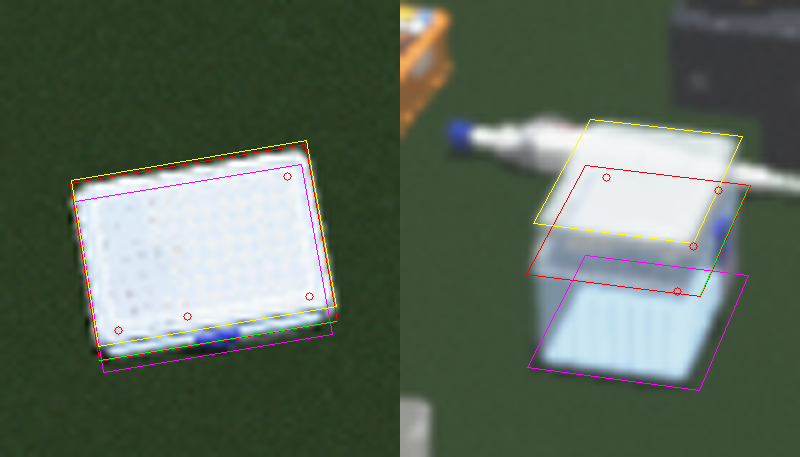

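The lid is shut, and the front corners at (104,355) and (330,320) match their earlier positions, so the box has not shifted. I'm handing in.

```bash
python3 -c "
from rig import ctrl
print(ctrl.sign_off())"
```

```text
the job is handed in; nothing more can be done
None
```

I pointed at the first and last tips of the tall box's front row, each held about 1.5 cm above for over two seconds, then swung the lid fully shut; the box showed no shift in the final pictures, and the job is handed in.

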